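# Pots to their saucers on the potting bench

## Robot

A 6-joint arm with a two-finger parallel gripper is mounted at the origin on the work surface. World frame = base frame: x ahead of the robot, y to its left, z up, the work surface at z = 0. Lengths are in m, angles in rad, forces in N, time in s.
With the tool pointing down it reaches from about 0.35 to 0.975 m from the base axis. Payload 4.9 kg.
Tool frame: the origin (TCP) lies on the front face of the gripper's body, between the roots of the fingers; the fingertips stand ctrl.tip_extent ahead of it and the grasp point (between the pads) lies 54 mm ahead of it (ctrl.tip_extent is the distance from the TCP to the fingertips, in m); z points along the fingers, y is the line along which they close (so a half turn about z gives the same grasp; the last joint's range is limited). The gripper opens to 85 mm and grips with 20 to 120 N. Pads are 22 mm wide; open, the fingers measure 114 mm over their backs; the gripper's body (76 mm by 85 mm) begins 54 mm behind the grasp point. The pads swing forward as they close: fully open they stand 13 mm farther back than shut.
Start: joints at [-1.226, 0.053, 1.613, -0, 1.476, -0.119], TCP at [0.28, -0.559, 0.304] pointing down, gripper open.
Joint ranges: [-3.01, 3.01], [-1.01, 2.22], [0.06, 2.58], [-1.02, 4.17], [0.09, 2.62], [-3.14, 3.14]. Speed limits (rad/s): [2.57, 2.57, 3.14, 3.14, 3.14, 3.14].

## Interface

Orientations are given as a rotation vector (axis times angle).
In Python, from station import ctrl gives the robot as it stands.
- The arm moves only by the tool apply_moves, never from a script. Its argument "rows" is one flat list of numbers, 6 for each row, row after row: the shift along the tool's x, y, z normalised to -1 to 1, where 1 is 0.6 m, then the turn, a rotation vector about the tool's x, y, z normalised to -1 to 1, where 1 is 90 degrees. A call has 1 to 20 rows; each row is the pose to reach, as a shift and turn from the pose commanded when the call began, along the tool's axes at that moment; what a row does not reach only later rows make up. A row lasts 1/10 s, in which the tool goes at most 50 mm and 8.59 degrees, less where a joint would pass 70% of its speed; a pose out of reach is approached as far as the arm can. A call with a number of a shift or a turn outside -1 to 1 is refused whole. A call with a gripper value outside its range is refused whole. "grip" is the opening, from 0 (shut) to 1 (fully open), set as the call begins (left out, the last holds). The fingers move at their own pace and stop on an object; "grip_force" is the grip in N (left out, the last holds). Time passes only in rows, so rows that repeat a pose let the fingers close. It gives the time, the measured TCP pose, the force, the opening and the grip force at its end, in the units of the state.
- ctrl.get_obs(): the state, without advancing time (a new reading comes with each control period).
- ctrl.get_image(name): name is "scene" or "top" or "wrist"; returns (picture, depth): 420x560x3 uint8, blue, green, red; 420x560 float32, m along the optical axis (not along the pixel's ray), 0 where there is no reading.
- ctrl.camera_model(name): a dict with "mtx" (3x3 intrinsics, pixels), "R" (3x3) and "t" (3): a world point X has camera coordinates R X + t; the wrist camera has in their place "tool_from_camera" (4x4, takes a point from camera to tool coordinates, whose origin is the TCP and whose axes are the flange's). Camera axes: x right, y down, z forward; pixel columns grow to the right and rows downward; lengths in m; the calibration is good to about 2 mm. A picture is of the moment at which its call begins: read the wrist's pose just before it. camera_model takes no time and is no camera call.
- ctrl.finish_job(): hands the job in; it is judged then, once.
The state is a dict: "t": time; "q": joint angles; "dq": joint speeds; "effort": joint torques, N m; "tool_pos": TCP position; "tool_rot": TCP orientation; "contact_force": force on the tool from outside, world axes, zero at the start; "wrist_torque": the same for the moment, N m; "opening": finger opening in m; "grip_force": force on a finger pad.
Only numpy, scipy, OpenCV 4.12 (cv2) and the standard library are available. Lean on these libraries where they do the work, as an engineer would, in place of code of your own. Each camera call takes 0.05 s, during which the arm holds its last target. There are 200 camera calls.

## Task

Stand each of the four empty clay pots on the potting bench upright and flat inside the saucer of its own shape and size: small round, large round, square and long. Carry them rather than dropping them, and leave the roll of white tape and the pruning shears where they are.

Things in the scene. Friction and masses are not known exactly. Their poses are not given: they have to be found in the camera images.
- pot_small_mid (a point): Small round clay flower pot, open at the top, standing upright; sizes in mm: height 46, foot diameter 32, collar (thick rim band round the top 18 mm, vertical sides) outer diameter 46. Grip it across the collar. The point is on its upright axis, half-way up (23 mm above its underside), z up. Loose, about 50 to 100 g.
- pot_large_mid (a point): Large round clay flower pot, open at the top, standing upright; sizes in mm: height 62, foot diameter 50, collar (top 18 mm, vertical sides) outer diameter 64. Grip it across the collar. The point is on its upright axis, half-way up (31 mm above its underside), z up. Loose, about 120 to 240 g.
- pot_square_mid (a point): Square clay flower pot, open at the top, standing upright; sizes in mm: height 56, foot 48 x 48, collar (top 18 mm, vertical sides) 56 x 56 outside; its sides lie along the point's x and y. Grip it across the collar. The point is on its upright axis, half-way up (28 mm above its underside), z up. Loose, about 110 to 230 g.
- pot_long_mid (a point): Long (oblong) clay trough, open at the top, standing upright; sizes in mm: height 50, foot 92 along its x by 42 along its y, collar (top 18 mm, vertical sides) 100 x 50 outside. Grip it across the 50 mm width, along its y, at mid-length. The point is on its upright axis, half-way up (25 mm above its underside), z up. Loose, about 150 to 310 g.
- saucer_small: Small round clay saucer for the small round pot: in mm, inside diameter 48, outside 56; rim 12 mm high, floor 4 mm thick (a pot's foot rests 4 mm above the bench). Stuck to the bench, cannot move. Origin: centre of its underside, on the bench top; z up.
- saucer_large: Large round clay saucer for the large round pot: in mm, inside diameter 66, outside 74; rim 12 mm high, floor 4 mm thick (a pot's foot rests 4 mm above the bench). Stuck to the bench, cannot move. Origin: centre of its underside, on the bench top; z up.
- saucer_square: Square clay saucer for the square pot: in mm, inside 64 x 64, outside 72 x 72, sides along the body's x and y; rim 12 mm high, floor 4 mm thick (a pot's foot rests 4 mm above the bench). Stuck to the bench, cannot move. Origin: centre of its underside, on the bench top; z up.
- saucer_long: Long clay saucer for the long trough: in mm, inside 108 along its x by 58 along its y, outside 116 x 66; rim 12 mm high, floor 4 mm thick (a pot's foot rests 4 mm above the bench). Stuck to the bench, cannot move. Origin: centre of its underside, on the bench top; z up.
- tape_roll: Bystander: roll of white tape lying flat, 90 mm across, 45 mm high, with a 56 mm hole, loose on the far side of the work. Origin: centre of its underside.
- shears: Bystander: pruning shears with red handles, lying flat on the far side of the work, about 165 mm long (along x), 70 mm wide, 16 mm high, loose. Origin: under the pivot, at bench height.
Things that resemble listed ones, but are neither listed nor needed, are in the scene too. Leave any blue or purple look-alike of the part that bears pot_small_mid alone.

How it is judged:
At the end, for the whole second after the job is handed in: Each of the four pots stands at rest on the floor of its own saucer: centre within 15 mm of the saucer's centre (seen from above), foot on the saucer's floor within about 4 mm, tilted less than 0.1 rad (horizontal distance between pot_small_mid and saucer_small below 0.015 m and z of pot_small_mid in the frame of saucer_small between 0.024 and 0.031 m and angle between each of pot_small_mid, pot_large_mid, pot_square_mid, pot_long_mid's own z axis and vertical below 0.1 rad and linear speed of each of pot_small, pot_large, pot_square, pot_long below 0.02 m/s and horizontal distance between pot_large_mid and saucer_large below 0.015 m and z of pot_large_mid in the frame of saucer_large between 0.032 and 0.039 m and horizontal distance between pot_square_mid and saucer_square below 0.015 m and z of pot_square_mid in the frame of saucer_square between 0.029 and 0.036 m and horizontal distance between pot_long_mid and saucer_long below 0.015 m and z of pot_long_mid in the frame of saucer_long between 0.026 and 0.033 m); the robot touches nothing.
It fails at once if a pot was dropped: falling faster than 0.3 m/s, touched by no finger, with its foot still more than 30 mm above the bench ((height (world z) of pot_small_mid above 0.053 m and contact force between the fingers and pot_small below 0.05 N and linear speed of pot_small above 0.3 m/s) or (height (world z) of pot_large_mid above 0.061 m and contact force between the fingers and pot_large below 0.05 N and linear speed of pot_large above 0.3 m/s) or (height (world z) of pot_square_mid above 0.058 m and contact force between the fingers and pot_square below 0.05 N and linear speed of pot_square above 0.3 m/s) or (height (world z) of pot_long_mid above 0.055 m and contact force between the fingers and pot_long below 0.05 N and linear speed of pot_long above 0.3 m/s)).
It fails at once if the tape roll pushed more than 40 mm from its place (distance of tape_roll from where it was at the start of the episode above 0.04 m).
It fails at once if the shears pushed more than 40 mm from its place (distance of shears from where it was at the start of the episode above 0.04 m).
It also fails if it takes over 104 s, if anything falls off the work surface, if the arm or the gripper's body presses on something with over 40 N, if the wrist force passes 120 N, or if a joint passes its speed limit or range.

## Working session

There is one attempt and no reset: what is moved stays moved. The work goes in short steps, Python scripts to look and compute and a tool call to move; the robot and the scene stay as the last step left them, time stands still between calls to the robot, and variables do not carry over. Pictures are saved under pics/ and viewed, at most 14 in all, crops included, and the job is handed in when it is done.

Besides the shell and the picture viewer there is one more tool, called after "Emit:" as name(argument=value, ...), one argument or row to a line, values as JSON. apply_moves: Moves the arm, as the interface text tells. Its arguments: {"type":"object","properties":{"rows":{"type":"array","items":{"type":"number"}},"grip":{"type":"number"},"grip_force":{"type":"number"}},"required":["rows"]}

```bash
ls; mkdir -p pics
python3 - <<'E'
from station import ctrl
import cv2,numpy as np
o=ctrl.get_obs();print(o,ctrl.tip_extent)
for n in("scene","top"):
    p,d=ctrl.get_image(n);cv2.imwrite(f"pics/{n}0.png",p);np.save(f"pics/{n}0.npy",d)
    m=ctrl.camera_model(n);print(n,m)
print(ctrl.camera_model("wrist"))
E
```

```text
pics
{'t': 0.0, 'q': array([-1.22601135e+00,  5.33600672e-02,  1.61433587e+00, -1.24085124e-05,
        1.47602559e+00, -1.18987735e-01]), 'dq': array([2.09500071e-04, 1.79497685e-03, 8.13728890e-05, 3.42700615e-04,
       1.39297722e-03, 6.36743056e-04]), 'effort': array([-3.66947988e-04, -3.93673968e+01, -3.70179319e+01, -1.62128558e-04,
        6.90528075e-03, -7.53243739e-06]), 'tool_pos': array([ 0.27941484, -0.55851032,  0.30263587]), 'tool_rot': array([-3.05544892e+00, -7.21497335e-01,  3.95746346e-04]), 'contact_force': array([-0.52960735,  0.65528682,  0.60001077]), 'wrist_torque': array([-0.03386311, -0.0240147 , -0.0128639 ]), 'grip_force': 0.0, 'opening': 0.08535228650892121} 0.0726
scene {'mtx': array([[388.73115181,   0.        , 274.29461551],
       [  0.        , 388.73115181, 215.16478978],
       [  0.        ,   0.        ,   1.        ]]), 'R': array([[-0.5178155 ,  0.85546863,  0.00636679],
       [ 0.72504246,  0.44279432, -0.52749087],
       [-0.45407107, -0.26852675, -0.84953684]]), 't': array([ 0.32649084, -0.41447934,  1.13746234])}
top {'mtx': array([[472
[... 172 characters left out ...]
.99996996,  0.0071604 ],
       [-0.97835338, -0.00438542, -0.20689476],
       [ 0.20691995, -0.00639132, -0.978337  ]]), 't': array([-0.00626256,  0.60191919,  1.14839734])}
{'mtx': array([[347.06170727,   0.        , 276.34977178],
       [  0.        , 347.06170727, 205.60992424],
       [  0.        ,   0.        ,   1.        ]]), 'tool_from_camera': array([[-4.53535162e-04, -9.46492203e-01, -3.22726362e-01,
         8.34850376e-02],
       [ 9.99999897e-01, -4.39896164e-04, -1.15196125e-04,
        -4.56257754e-04],
       [-3.29338548e-05, -3.22726380e-01,  9.46492304e-01,
        -6.91147540e-02],
       [ 0.00000000e+00,  0.00000000e+00,  0.00000000e+00,
         1.00000000e+00]])}
```

View pics/top0.png

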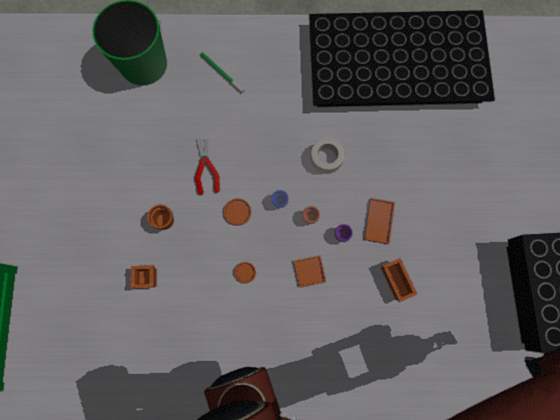

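View pics/scene0.png

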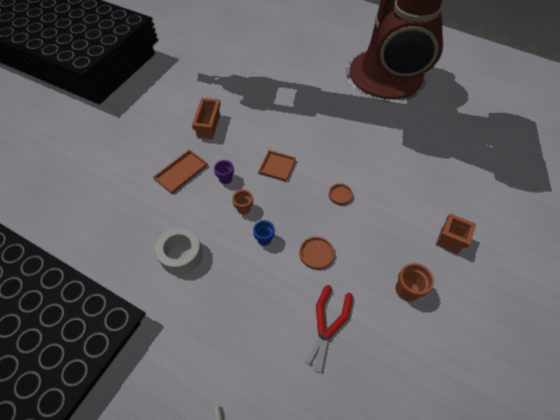

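The top view shows the pots: small round (311,214), large round (160,217), square (143,277) and long (400,280). The saucers are small (245,272), large (237,211), square (309,271) and long (379,221). The blue and purple look-alikes are at (280,199) and (344,233), close to the small pot.

```bash
cat > h.py <<'E'
import cv2,numpy as np
from station import ctrl
def orange(p):
    h=cv2.cvtColor(p,cv2.COLOR_BGR2HSV)
    return cv2.morphologyEx(cv2.inRange(h,(3,110,50),(18,255,255)),cv2.MORPH_OPEN,np.ones((2,2)))
def plane(m,R,t,uv,z):   # world = R^T (c - t)
    r=np.c_[uv,np.ones(len(uv))]@np.linalg.inv(m).T@R
    c=-R.T@t
    return c+r*((z-c[2])/r[:,2])[:,None]
def desc(m,R,t,cnt,z):
    P=plane(m,R,t,cnt.reshape(-1,2).astype(float),z)[:,:2]
    (c,s,a)=cv2.minAreaRect((P*1000).astype(np.float32)); (e,r)=cv2.minEnclosingCircle((P*1000).astype(np.float32))
    return np.round(c,1),np.round(s,1),round(a,1),np.round(e,1),round(r,1)
E
python3 - <<'E'
from h import *
for n in("top","scene"):
    p=cv2.imread(f"pics/{n}0.png");d=np.load(f"pics/{n}0.npy");M=ctrl.camera_model(n);m,R,t=M["mtx"],M["R"],M["t"]
    k=orange(p); cs,_=cv2.findContours(k,cv2.RETR_EXTERNAL,cv2.CHAIN_APPROX_NONE)
    for c in cs:
        a=cv2.contourArea(c)
        if a<80 or a>3000: continue
        f=np.zeros_like(k);cv2.drawContours(f,[c],-1,1,-1)
        v,u=np.nonzero(f&(k>0)); D=d[v,u]; ok=D>0; v,u,D=v[ok],u[ok],D[ok]
        X=((np.c_[u,v,np.ones(len(u))]@np.linalg.inv(m).T)*D[:,None]-t)@R
        zt=np.percentile(X[:,2],97)
        T=X[X[:,2]>zt-.006]
        (cc,s,an)=cv2.minAreaRect((T[:,:2]*1000).astype(np.float32));e,r=cv2.minEnclosingCircle((T[:,:2]*1000).astype(np.float32))
        x,y,w,h=cv2.boundingRect(c)
        print(n,(x+w//2,y+h//2),a,"zt %.3f"%zt,"rect",np.round(cc,1),np.round(s,1),round(an,1),"circ",np.round(e,1),round(r,1))
E
```

```text
top (263, 414) 110.5 zt 0.705 rect [242.3  20.1] [11.7  3.8] 81.7 circ [240.6  20.4] 5.9
top (531, 401) 1029.5 zt 0.599 rect [ 223.9 -329.4] [71.3  9.6] 89.4 circ [ 220.  -329.4] 35.6
top (259, 387) 372.0 zt 0.299 rect [228.6  31.5] [21.2 58.1] 22.5 circ [236.7  34.9] 29.1
top (144, 278) 499.0 zt 0.058 rect [441.4 330.6] [53.1 52. ] 3.9 circ [441.5 330.9] 36.2
top (246, 273) 317.5 zt 0.013 rect [457.3  74.5] [50.  49.6] 2.1 circ [457.3  75.6] 26.9
top (400, 281) 743.5 zt 0.053 rect [ 436.4 -316.5] [96.8 50.2] 22.7 circ [ 435.4 -316. ] 52.5
top (311, 272) 682.0 zt 0.013 rect [460.1 -93.6] [67.9 69.1] 11.3 circ [459.4 -93.9] 47.4
top (161, 218) 472.5 zt 0.063 rect [594.2 293.3] [58.7 59.5] 24.1 circ [594.4 293.5] 31.0
top (381, 222) 914.5 zt 0.013 rect [ 595.6 -282.4] [ 62.3 113.9] 79.9 circ [ 594.6 -284. ] 62.8
top (238, 213) 527.0 zt 0.013 rect [618.7  98.3] [66.1 66.9] 0.9 circ [618.6  99.1] 35.9
scene (415, 283) 980.0 zt 0.062 rect [601.7 295.7] [60.  61.7] 15.4 circ [600.6 295.4] 31.8
scene (318, 254) 810.5 zt 0.012 rect [625.7 102. ] [71.  69.3] 5.0 circ [625.3 101.6] 36.3
scene (457, 235) 920.5 zt 0.057 rect [448.3 333.1] [55.4 56.1] 3.0 circ [448.8 332.1] 37.9
scene (244, 203) 327.0 zt 0.046 rect [610.7 -92. ] [43.1 39.4] 34.1 circ [611.5 -92.8] 21.9
scene (342, 195) 350.0 zt 0.012 rect [463.5  78.8] [53.4 50.3] 10.1 circ [463.1  77.7] 27.7
scene (278, 167) 655.5 zt 0.012 rect [466.5 -90.4] [72.4 68.5] 12.0 circ [466.5 -90.9] 48.5
scene (181, 173) 1050.0 zt 0.012 rect [ 602.5 -279.2] [ 65.1 115.2] 79.7 circ [ 602.3 -277.9] 64.0
scene (207, 119) 754.5 zt 0.051 rect [ 442.4 -313.7] [98.7 46.7] 23.0 circ [ 443.6 -312.9] 51.7
scene (378, 76) 714.5 zt 0.026 rect [ 54.3 -42.3] [95.6 19.2] 50.7 circ [ 47.2 -36.5] 47.8
scene (395, 26) 266.0 zt 0.300 rect [232.5  52.8] [24.7 12.7] 76.5 circ [227.2  54.1] 12.3
```

```bash
cat >> h.py <<'E'
from scipy.spatial.transform import Rotation as Ro
def go(x,y,z,yaw):
    o=ctrl.get_obs();R=Ro.from_rotvec(o["tool_rot"])
    a=np.radians(yaw);T=Ro.from_matrix([[np.cos(a),np.sin(a),0],[np.sin(a),-np.cos(a),0],[0,0,-1]])
    print("row",np.round(R.inv().apply(np.array([x,y,z])-o["tool_pos"])/.6,4),np.round((R.inv()*T).as_rotvec()/(np.pi/2),4),"t",round(o["t"],2))
def wrist(name):
    o=ctrl.get_obs();p,d=ctrl.get_image("wrist");M=ctrl.camera_model("wrist")
    cv2.imwrite(f"pics/{name}.png",p)
    W=np.eye(4);W[:3,:3]=Ro.from_rotvec(o["tool_rot"]).as_matrix();W[:3,3]=o["tool_pos"]
    C=np.linalg.inv(W@M["tool_from_camera"]);print("tcp",np.round(o["tool_pos"],4),"rot",np.round(o["tool_rot"],3),"t",round(o["t"],2))
    m,R,t=M["mtx"],C[:3,:3],C[:3,3];k=orange(p)
    for c in cv2.findContours(k,cv2.RETR_EXTERNAL,cv2.CHAIN_APPROX_NONE)[0]:
        a=cv2.contourArea(c)
        if a<500: continue
        f=np.zeros_like(k);cv2.drawContours(f,[c],-1,1,-1);v,u=np.nonzero(f&(k>0));D=d[v,u];ok=D>0;v,u,D=v[ok],u[ok],D[ok]
        X=((np.c_[u,v,np.ones(len(u))]@np.linalg.inv(m).T)*D[:,None]-t)@R
        zt=np.percentile(X[:,2],95);T=(X[X[:,2]>zt-.005][:,:2]*1000).astype(np.float32)
        cc,s,an=cv2.minAreaRect(T);e,r=cv2.minEnclosingCircle(T);x,y,w,h=cv2.boundingRect(c)
        print((x,y,w,h),"zt %.3f"%zt,"rect",np.round(cc,1),np.round(s,1),round(an,1),"circ",np.round(e,1),round(r,1))
E
python3 -c "
from h import *
go(.4395,-.315,.28,22.7)"
```

```text
row [ 0.4202 -0.2437  0.0385] [-0.0012 -0.0001  0.043 ] t 0.1
```

Emit:
apply_moves(
  rows=[0.42, -0.244, 0.038, 0, 0, 0.043, 0.42, -0.244, 0.038, 0, 0, 0.043, 0.42, -0.244, 0.038, 0, 0, 0.043, 0.42, -0.244, 0.038, 0, 0, 0.043, 0.42, -0.244, 0.038, 0, 0, 0.043, 0.42, -0.244, 0.038, 0, 0, 0.043, 0.42, -0.244, 0.038, 0, 0, 0.043, 0.42, -0.244, 0.038, 0, 0, 0.043, 0.42, -0.244, 0.038, 0, 0, 0.043, 0.42, -0.244, 0.038, 0, 0, 0.043, 0.42, -0.244, 0.038, 0, 0, 0.043, 0.42, -0.244, 0.038, 0, 0, 0.043],
  grip=1,
)

```text
t: 1.3
tool_pos: [0.4391, -0.3161, 0.2811]
tool_rot: [3.081, 0.616, -0.0]
contact_force: [-0.1, 0.8, 0.1]
opening: 0.0853
grip_force: 0.0
```

```bash
python3 -c "
from h import *
wrist('w1');go(.4395,-.315,.093,22.7)
for n in('top','scene'): cv2.imwrite(f'pics/{n}1.png',ctrl.get_image(n)[0])"
```

```text
tcp [ 0.4391 -0.3161  0.2811] rot [ 3.081  0.616 -0.   ] t 1.3
(249, 128, 59, 109) zt 0.050 rect [ 439.3 -317. ] [100.5  49.3] 23.0 circ [ 439.2 -316.7] 55.0
(18, 7, 89, 101) zt 0.011 rect [463.4 -93.2] [71.3 72.7] 11.6 circ [463.1 -93.1] 49.9
(246, 0, 107, 75) zt 0.011 rect [ 576.9 -278.1] [65.1 71.2] 79.8 circ [ 576.9 -278.8] 47.6
row [ 0.0012 -0.0011  0.3135] [-0.      0.     -0.0007] t 1.35
```

View pics/w1.png

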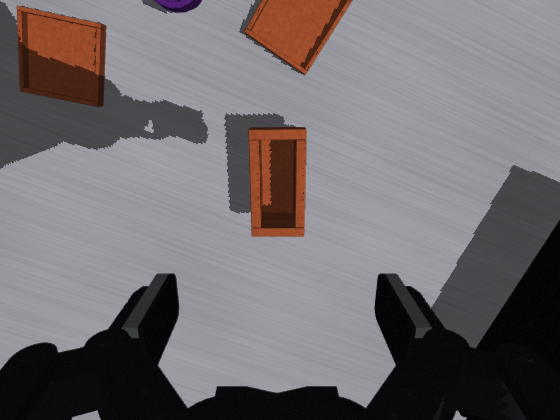

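The wrist view shows the trough centred at about (277,182). It agrees with the average of the two fixed cameras, so I descend and grip.

Emit:
apply_moves(
  rows=[0, 0.001, 0.15, 0, 0, 0, 0, 0.001, 0.25, 0, 0, 0, 0, 0.001, 0.313, 0, 0, 0, 0, 0.001, 0.313, 0, 0, 0, 0, 0.001, 0.313, 0, 0, 0, 0, 0.001, 0.313, 0, 0, 0, 0, 0.001, 0.313, 0, 0, 0, 0, 0.001, 0.313, 0, 0, 0],
)

```text
t: 2.25
tool_pos: [0.4413, -0.3173, 0.0966]
tool_rot: [3.075, 0.618, 0.005]
contact_force: [0.2, -0.4, 0.1]
opening: 0.0851
grip_force: 0.0
```

Emit:
apply_moves(
  rows=[0, 0, 0, 0, 0, 0, 0, 0, 0, 0, 0, 0, 0, 0, 0, 0, 0, 0, 0, 0, 0, 0, 0, 0, 0, 0, 0, 0, 0, 0, 0, 0, 0, 0, 0, 0, 0, 0, 0, 0, 0, 0, 0, 0, 0, 0, 0, 0],
  grip=0,
  grip_force=40,
)

```text
t: 3.05
tool_pos: [0.4402, -0.3164, 0.0944]
tool_rot: [3.079, 0.618, 0.001]
contact_force: [-1.6, 0.1, 6.4]
opening: 0.0492
grip_force: 43.7
```

Emit:
apply_moves(
  rows=[0, 0, -0.03, 0, 0, 0, 0, 0, -0.08, 0, 0, 0, 0, 0, -0.13, 0, 0, 0, 0, 0, -0.18, 0, 0, 0, 0, 0, -0.2, 0, 0, 0, 0, 0, -0.2, 0, 0, 0, 0, 0, -0.2, 0, 0, 0],
)

```text
t: 3.75
tool_pos: [0.439, -0.3152, 0.2114]
tool_rot: [-3.078, -0.618, 0.003]
contact_force: [0.2, -0.1, -2.1]
opening: 0.0488
grip_force: 42.9
```

```bash
python3 -c "
from h import *
go(.599,-.281,.213,-10.1)"
```

```text
row [ 0.268   0.0502 -0.0031] [-0.0014  0.0012  0.3644] t 3.75
```

Emit:
apply_moves(
  rows=[0.06, 0.012, -0.003, 0, 0, 0.08, 0.13, 0.025, -0.003, 0, 0, 0.16, 0.2, 0.037, -0.003, 0, 0, 0.24, 0.25, 0.047, -0.003, 0, 0, 0.32, 0.268, 0.05, -0.003, 0, 0, 0.364, 0.268, 0.05, -0.003, 0, 0, 0.364, 0.268, 0.05, -0.003, 0, 0, 0.364, 0.268, 0.05, -0.003, 0, 0, 0.364, 0.268, 0.05, -0.003, 0, 0, 0.364, 0.268, 0.05, -0.003, 0, 0, 0.364],
)

```text
t: 4.75
tool_pos: [0.599, -0.2818, 0.2152]
tool_rot: [3.129, -0.276, -0.0]
contact_force: [0.1, -0.8, -2.3]
opening: 0.049
grip_force: 42.8
```

```bash
python3 -c "
from h import *
wrist('w2');go(.599,-.281,.0995,-10.1)"
```

```text
tcp [ 0.599  -0.2818  0.2152] rot [ 3.129 -0.276 -0.   ] t 4.75
(61, 312, 80, 42) zt 0.199 rect [ 621.3 -227.3] [3.9 1.8] 86.9 circ [ 620.8 -227.2] 2.0
(0, 202, 84, 63) zt 0.045 rect [607.8 -95.2] [44.1 46.1] 15.4 circ [608.  -95.6] 23.5
(206, 123, 143, 271) zt 0.170 rect [ 601.9 -282.5] [50.6 92.6] 80.2 circ [ 604.9 -283. ] 49.3
row [-0.0005 -0.0012  0.193 ] [ 0.0001 -0.0001  0.0002] t 4.8
```

View pics/w2.png

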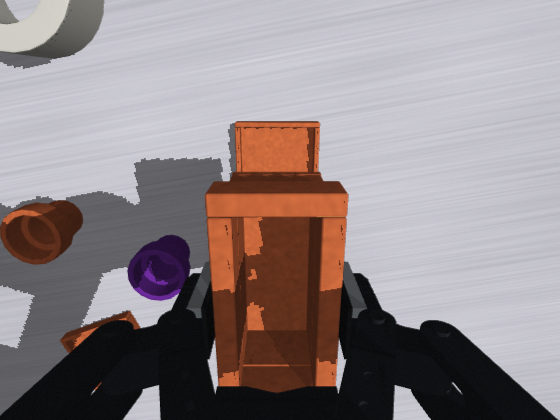

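The trough hangs squarely over the long saucer at about (277,145), so I lower it.

Emit:
apply_moves(
  rows=[0, -0.001, 0.06, 0, 0, 0, 0, -0.001, 0.12, 0, 0, 0, 0, -0.001, 0.15, 0, 0, 0, 0, -0.001, 0.165, 0, 0, 0, 0, -0.001, 0.18, 0, 0, 0, 0, -0.001, 0.188, 0, 0, 0, 0, -0.001, 0.192, 0, 0, 0, 0, -0.001, 0.194, 0, 0, 0, 0, -0.001, 0.194, 0, 0, 0, 0, -0.001, 0.194, 0, 0, 0],
)

```text
t: 5.8
tool_pos: [0.6001, -0.281, 0.0994]
tool_rot: [3.129, -0.275, 0.002]
contact_force: [-0.1, -0.2, -3.3]
opening: 0.0497
grip_force: 42.7
```

```bash
python3 -c "
from h import *
go(.599,-.281,.0985,-10.1)"
```

```text
row [-0.0018  0.0003  0.0016] [ 0.0003 -0.0007  0.0005] t 5.8
```

Emit:
apply_moves(
  rows=[0, 0, 0.001, 0, 0, 0, 0, 0, 0.002, 0, 0, 0, 0, 0, 0.002, 0, 0, 0],
)

```text
t: 6.1
tool_pos: [0.6, -0.281, 0.0984]
tool_rot: [3.129, -0.275, 0.001]
contact_force: [-0.9, 1.1, 2.1]
opening: 0.0493
grip_force: 43.3
```

Emit:
apply_moves(
  rows=[0, 0, 0, 0, 0, 0, 0, 0, 0, 0, 0, 0, 0, 0, 0, 0, 0, 0, 0, 0, 0, 0, 0, 0, 0, 0, 0, 0, 0, 0, 0, 0, 0, 0, 0, 0],
  grip=1,
)

```text
t: 6.7
tool_pos: [0.5997, -0.2809, 0.0975]
tool_rot: [-3.129, 0.275, 0.0]
contact_force: [-0.4, -0.8, 0.3]
opening: 0.0854
grip_force: 0.0
```

Emit:
apply_moves(
  rows=[0, 0, -0.03, 0, 0, 0, 0, 0, -0.1, 0, 0, 0, 0, 0, -0.18, 0, 0, 0, 0, 0, -0.25, 0, 0, 0, 0, 0, -0.3, 0, 0, 0, 0, 0, -0.3, 0, 0, 0, 0, 0, -0.3, 0, 0, 0],
)

```text
t: 7.4
tool_pos: [0.6001, -0.281, 0.2799]
tool_rot: [3.128, -0.275, 0.005]
contact_force: [0.0, -1.5, -1.3]
opening: 0.0852
grip_force: 0.0
```

```bash
python3 -c "
from h import *
wrist('w3');go(.608,-.0955,.28,63)"
```

```text
tcp [ 0.6001 -0.281   0.2799] rot [ 3.128 -0.275  0.005] t 7.4
(0, 317, 25, 44) zt 0.012 rect [543.1 -53.6] [ 41.  353.3] 34.1 circ [530.1 -62.4] 176.7
(96, 279, 58, 48) zt 0.237 rect [ 618.4 -230. ] [1.1 9.6] 23.8 circ [ 618.  -230.1] 4.8
(55, 184, 55, 50) zt 0.046 rect [607.7 -95.2] [44.  45.3] 15.0 circ [608.2 -94.8] 23.2
(244, 118, 69, 123) zt 0.054 rect [ 599.4 -280.5] [50.1 99.5] 80.0 circ [ 599.6 -280.9] 55.0
row [-0.0399 -0.3064 -0.0039] [-1.000e-04  0.000e+00 -8.117e-01] t 7.45
```

Emit:
apply_moves(
  rows=[-0.04, -0.306, -0.004, 0, 0, -0.812, -0.04, -0.306, -0.004, 0, 0, -0.812, -0.04, -0.306, -0.004, 0, 0, -0.812, -0.04, -0.306, -0.004, 0, 0, -0.812, -0.04, -0.306, -0.004, 0, 0, -0.812, -0.04, -0.306, -0.004, 0, 0, -0.812, -0.04, -0.306, -0.004, 0, 0, -0.812, -0.04, -0.306, -0.004, 0, 0, -0.812, -0.04, -0.306, -0.004, 0, 0, -0.812, -0.04, -0.306, -0.004, 0, 0, -0.812, -0.04, -0.306, -0.004, 0, 0, -0.812, -0.04, -0.306, -0.004, 0, 0, -0.812],
)

```text
t: 8.65
tool_pos: [0.6078, -0.0958, 0.279]
tool_rot: [-2.678, -1.64, 0.002]
contact_force: [-0.2, 0.4, 0.9]
opening: 0.0856
grip_force: 0.0
```

```bash
python3 -c "
from h import *
wrist('w4');go(.608,-.095,.089,63)"
```

```text
tcp [ 0.6078 -0.0958  0.279 ] rot [-2.678e+00 -1.640e+00  2.000e-03] t 8.65
(289, 281, 103, 92) zt 0.054 rect [ 597.3 -207.3] [200.9  85.8] 85.3 circ [ 606.5 -207.9] 105.7
(108, 187, 96, 89) zt 0.011 rect [499.6 -85.9] [145.5  70.5] 11.3 circ [496.7 -86.8] 76.3
(253, 157, 50, 51) zt 0.046 rect [608.8 -94. ] [44.6 43.5] 62.6 circ [608.4 -94.3] 22.8
(19, 52, 67, 64) zt 0.011 rect [460.7  76.4] [54.7 54.6] 50.4 circ [460.6  76.5] 28.3
(161, 0, 59, 16) zt 0.012 rect [609.5  71.3] [10. 49.] 63.7 circ [611.5  75.4] 24.5
row [ 1.400e-03 -2.000e-04  3.171e-01] [-0.0007  0.0001 -0.0003] t 8.7
```

View pics/w4.png

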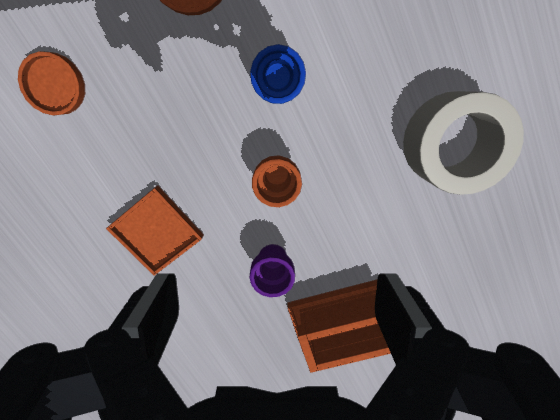

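The small pot at (277,181) has clear space on both finger sides. The blue (277,73) and purple (272,270) pots are in line along tool x and clear of the fingers.

Emit:
apply_moves(
  rows=[0.003, 0, 0.15, 0, 0, 0, 0.003, 0, 0.25, 0, 0, 0, 0.003, 0, 0.317, 0, 0, 0, 0.003, 0, 0.317, 0, 0, 0, 0.003, 0, 0.317, 0, 0, 0, 0.003, 0, 0.317, 0, 0, 0, 0.003, 0, 0.317, 0, 0, 0, 0.003, 0, 0.317, 0, 0, 0],
)

```text
t: 9.5
tool_pos: [0.6112, -0.0949, 0.0935]
tool_rot: [2.675, 1.64, 0.007]
contact_force: [0.3, 0.3, 0.7]
opening: 0.0854
grip_force: 0.0
```

Emit:
apply_moves(
  rows=[0, 0, 0, 0, 0, 0, 0, 0, 0, 0, 0, 0, 0, 0, 0, 0, 0, 0, 0, 0, 0, 0, 0, 0, 0, 0, 0, 0, 0, 0, 0, 0, 0, 0, 0, 0, 0, 0, 0, 0, 0, 0, 0, 0, 0, 0, 0, 0],
  grip=0,
  grip_force=30,
)

```text
t: 10.3
tool_pos: [0.6094, -0.0943, 0.0908]
tool_rot: [2.678, 1.642, 0.001]
contact_force: [-2.6, 0.9, 5.7]
opening: 0.043
grip_force: 30.1
```

Emit:
apply_moves(
  rows=[0, 0, -0.03, 0, 0, 0, 0, 0, -0.08, 0, 0, 0, 0, 0, -0.13, 0, 0, 0, 0, 0, -0.18, 0, 0, 0, 0, 0, -0.2, 0, 0, 0, 0, 0, -0.2, 0, 0, 0, 0, 0, -0.2, 0, 0, 0],
)

```text
t: 11.0
tool_pos: [0.6083, -0.0941, 0.208]
tool_rot: [-2.677, -1.641, 0.002]
contact_force: [0.0, 0.4, -1.2]
opening: 0.043
grip_force: 30.7
```

```bash
python3 -c "
from h import *
go(.4605,.0765,.209,63)"
```

```text
row [ 0.1417 -0.3485 -0.0009] [-0.0014  0.0003  0.0002] t 11.0
```

Emit:
apply_moves(
  rows=[0.025, -0.06, 0, 0, 0, 0, 0.05, -0.13, 0, 0, 0, 0, 0.08, -0.2, 0, 0, 0, 0, 0.11, -0.27, 0, 0, 0, 0, 0.132, -0.325, 0, 0, 0, 0, 0.142, -0.3485, 0, 0, 0, 0, 0.142, -0.3485, 0, 0, 0, 0, 0.142, -0.3485, 0, 0, 0, 0, 0.142, -0.3485, 0, 0, 0, 0, 0.142, -0.3485, 0, 0, 0, 0],
)

```text
t: 12.0
tool_pos: [0.462, 0.0756, 0.2096]
tool_rot: [2.679, 1.64, -0.0]
contact_force: [0.1, 0.7, -0.7]
opening: 0.0437
grip_force: 30.9
```

```bash
python3 -c "
from h import *
wrist('w5');go(.4605,.0765,.0955,63)"
```

```text
tcp [0.462  0.0756 0.2096] rot [ 2.679  1.64  -0.   ] t 12.0
(221, 235, 120, 139) zt 0.165 rect [461.7  75.1] [46.6 43.4] 63.1 circ [462.6  75. ] 23.7
(241, 162, 68, 67) zt 0.011 rect [460.7  76.9] [55.  54.2] 81.1 circ [460.3  77. ] 27.8
(405, 15, 107, 109) zt 0.011 rect [622.1  99.9] [72.2 73.8] 83.7 circ [622.5 100.6] 37.3
row [ 1.000e-04 -2.700e-03  1.903e-01] [-0.0001  0.0001 -0.0006] t 12.05
```

View pics/w5.png

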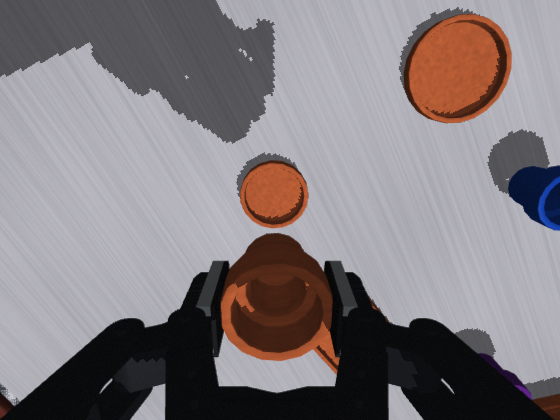

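The small pot is held upright, and its saucer is at (274,193). I lower it.

Emit:
apply_moves(
  rows=[0, -0.003, 0.06, 0, 0, 0, 0, -0.003, 0.12, 0, 0, 0, 0, -0.003, 0.15, 0, 0, 0, 0, -0.003, 0.165, 0, 0, 0, 0, -0.003, 0.18, 0, 0, 0, 0, -0.003, 0.187, 0, 0, 0, 0, -0.003, 0.19, 0, 0, 0, 0, -0.003, 0.191, 0, 0, 0, 0, -0.003, 0.192, 0, 0, 0, 0, -0.003, 0.192, 0, 0, 0, 0, -0.003, 0.192, 0, 0, 0],
)

```text
t: 13.15
tool_pos: [0.4599, 0.0773, 0.0949]
tool_rot: [2.678, 1.642, 0.001]
contact_force: [-0.1, 0.4, -0.4]
opening: 0.0432
grip_force: 30.9
```

Emit:
apply_moves(
  rows=[0, 0, 0, 0, 0, 0, 0, 0, 0, 0, 0, 0, 0, 0, 0, 0, 0, 0, 0, 0, 0, 0, 0, 0, 0, 0, 0, 0, 0, 0, 0, 0, 0, 0, 0, 0, 0, 0, 0, 0, 0, 0],
  grip=1,
)

```text
t: 13.85
tool_pos: [0.4597, 0.0773, 0.0945]
tool_rot: [-2.678, -1.642, 0.0]
contact_force: [0.8, -0.5, 0.5]
opening: 0.0856
grip_force: 0.0
```

Emit:
apply_moves(
  rows=[0, 0, -0.03, 0, 0, 0, 0, 0, -0.1, 0, 0, 0, 0, 0, -0.18, 0, 0, 0, 0, 0, -0.25, 0, 0, 0, 0, 0, -0.31, 0, 0, 0, 0, 0, -0.31, 0, 0, 0, 0, 0, -0.31, 0, 0, 0],
)

```text
t: 14.55
tool_pos: [0.46, 0.0773, 0.2815]
tool_rot: [2.677, 1.641, 0.003]
contact_force: [-1.5, 0.5, -0.2]
opening: 0.0853
grip_force: 0.0
```

```bash
python3 -c "
from h import *
wrist('w6');go(.445,.332,.28,3.5)"
```

```text
tcp [0.46   0.0773 0.2815] rot [2.677 1.641 0.003] t 14.55
(0, 328, 33, 33) zt 0.018 rect [233.9  80.2] [346.6  17.2] 16.5 circ [235.3  75.4] 173.3
(304, 262, 73, 78) zt 0.011 rect [461.1 -36.9] [ 76.7 192.9] 0.4 circ [467.8 -36.8] 101.5
(250, 148, 55, 63) zt 0.050 rect [459.4  78. ] [45.1 44. ] 76.3 circ [459.1  77.7] 22.9
(383, 33, 81, 85) zt 0.011 rect [622.2  99.9] [71.6 73.3] 63.1 circ [622.4 100. ] 36.9
row [ 0.3675 -0.2138 -0.0004] [-4.000e-04  6.000e-04  6.614e-01] t 14.6
```

Emit:
apply_moves(
  rows=[0.367, -0.214, 0, 0, 0, 0.661, 0.367, -0.214, 0, 0, 0, 0.661, 0.367, -0.214, 0, 0, 0, 0.661, 0.367, -0.214, 0, 0, 0, 0.661, 0.367, -0.214, 0, 0, 0, 0.661, 0.367, -0.214, 0, 0, 0, 0.661, 0.367, -0.214, 0, 0, 0, 0.661, 0.367, -0.214, 0, 0, 0, 0.661, 0.367, -0.214, 0, 0, 0, 0.661, 0.367, -0.214, 0, 0, 0, 0.661, 0.367, -0.214, 0, 0, 0, 0.661, 0.367, -0.214, 0, 0, 0, 0.661],
)

```text
t: 15.8
tool_pos: [0.4451, 0.3315, 0.2801]
tool_rot: [3.14, 0.097, -0.001]
contact_force: [0.4, 0.5, 0.3]
opening: 0.085
grip_force: 0.0
```

```bash
python3 -c "
from h import *
wrist('w7');go(.445,.332,.099,3.5)"
```

```text
tcp [0.4451 0.3315 0.2801] rot [ 3.14e+00  9.70e-02 -1.00e-03] t 15.8
(244, 151, 65, 67) zt 0.056 rect [445.3 332.8] [56.  55.2] 3.1 circ [445.1 332.7] 38.5
(504, 149, 56, 63) zt 0.049 rect [456.   87.7] [45.4 24. ] 17.0 circ [458.4  80.1] 22.8
(518, 0, 42, 38) zt 0.012 rect [595.6 115. ] [50.2 12.5] 62.4 circ [599.4 113. ] 25.1
(298, 0, 84, 40) zt 0.062 rect [579.1 293.8] [24.8 60.9] 3.8 circ [589.9 294.5] 30.5
row [-2.000e-04 -9.000e-04  3.022e-01] [0.0001 0.0001 0.0004] t 15.85
```

View pics/w7.png

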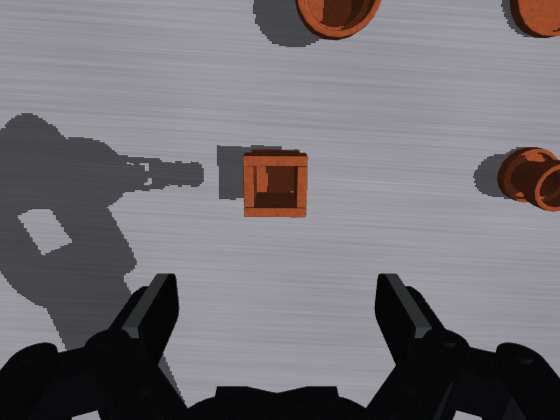

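The square pot is at (276,184), aligned between the fingers with clear space around it.

Emit:
apply_moves(
  rows=[0, -0.002, 0.15, 0, 0, 0, 0, -0.002, 0.25, 0, 0, 0, 0, -0.002, 0.302, 0, 0, 0, 0, -0.002, 0.302, 0, 0, 0, 0, -0.002, 0.302, 0, 0, 0, 0, -0.002, 0.302, 0, 0, 0, 0, -0.002, 0.302, 0, 0, 0, 0, -0.002, 0.302, 0, 0, 0],
)

```text
t: 16.65
tool_pos: [0.4468, 0.3339, 0.1024]
tool_rot: [-3.138, -0.097, -0.007]
contact_force: [0.6, -0.3, 0.2]
opening: 0.0856
grip_force: 0.0
```

Emit:
apply_moves(
  rows=[0, 0, 0, 0, 0, 0, 0, 0, 0, 0, 0, 0, 0, 0, 0, 0, 0, 0, 0, 0, 0, 0, 0, 0, 0, 0, 0, 0, 0, 0, 0, 0, 0, 0, 0, 0, 0, 0, 0, 0, 0, 0, 0, 0, 0, 0, 0, 0],
  grip=0,
  grip_force=40,
)

```text
t: 17.45
tool_pos: [0.4457, 0.3334, 0.1006]
tool_rot: [-3.139, -0.097, -0.002]
contact_force: [-0.6, -1.4, 6.2]
opening: 0.0548
grip_force: 43.9
```

Emit:
apply_moves(
  rows=[0, 0, -0.03, 0, 0, 0, 0, 0, -0.08, 0, 0, 0, 0, 0, -0.13, 0, 0, 0, 0, 0, -0.18, 0, 0, 0, 0, 0, -0.24, 0, 0, 0, 0, 0, -0.24, 0, 0, 0, 0, 0, -0.24, 0, 0, 0],
)

```text
t: 18.15
tool_pos: [0.445, 0.333, 0.2434]
tool_rot: [-3.14, -0.097, -0.001]
contact_force: [0.3, -0.5, -2.8]
opening: 0.0554
grip_force: 43.2
```

```bash
python3 -c "
from h import *
go(.463,-.093,.244,11.6)"
```

```text
row [-0.0139  0.7105 -0.0013] [-0.0002 -0.0004 -0.0896] t 18.15
```

Emit:
apply_moves(
  rows=[0, 0.05, 0, 0, 0, -0.01, 0, 0.12, 0, 0, 0, -0.02, -0.005, 0.2, 0, 0, 0, -0.03, -0.005, 0.28, 0, 0, 0, -0.04, -0.007, 0.36, 0, 0, 0, -0.05, -0.01, 0.44, 0, 0, 0, -0.06, -0.012, 0.52, 0, 0, 0, -0.07, -0.014, 0.6, 0, 0, 0, -0.08, -0.014, 0.66, 0, 0, 0, -0.09, -0.014, 0.695, 0, 0, 0, -0.09, -0.014, 0.71, 0, 0, 0, -0.09, -0.014, 0.71, 0, 0, 0, -0.09, -0.014, 0.71, 0, 0, 0, -0.09, -0.014, 0.71, 0, 0, 0, -0.09, -0.014, 0.71, 0, 0, 0, -0.09],
)

```text
t: 19.65
tool_pos: [0.4629, -0.0917, 0.2431]
tool_rot: [-3.125, -0.321, 0.0]
contact_force: [-0.7, 0.4, -1.9]
opening: 0.0556
grip_force: 43.5
```

```bash
python3 -c "
from h import *
wrist('w8');go(.463,-.093,.104,11.6)"
```

```text
tcp [ 0.4629 -0.0917  0.2431] rot [-3.125 -0.321  0.   ] t 19.65
(202, 144, 152, 228) zt 0.198 rect [462.3 -91.9] [57.8 56.3] 11.6 circ [461.9 -91.5] 39.2
(33, 118, 92, 72) zt 0.049 rect [458.6  76.3] [43.8 45.2] 24.8 circ [458.5  76.1] 23.1
(463, 0, 97, 154) zt 0.053 rect [ 573.  -258.1] [76.4 35.9] 25.5 circ [ 580.6 -274. ] 38.2
row [-0.0003  0.0019  0.2321] [-0.0001 -0.      0.0014] t 19.7
```

View pics/w8.png

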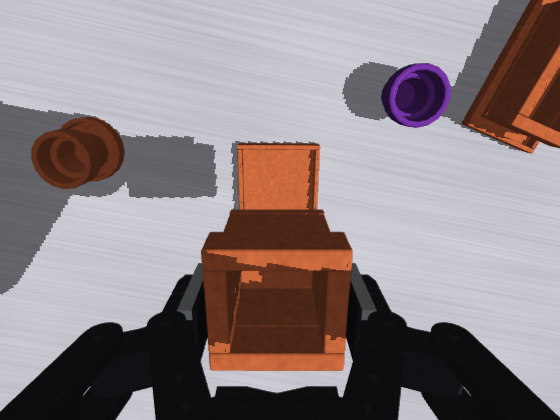

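The square pot is held level over its saucer at (278,178), and the small pot stands in its own at left. I lower it.

Emit:
apply_moves(
  rows=[0, 0.002, 0.06, 0, 0, 0, 0, 0.002, 0.12, 0, 0, 0, 0, 0.002, 0.17, 0, 0, 0, 0, 0.002, 0.2, 0, 0, 0, 0, 0.002, 0.215, 0, 0, 0, 0, 0.002, 0.225, 0, 0, 0, 0, 0.002, 0.229, 0, 0, 0, 0, 0.002, 0.231, 0, 0, 0, 0, 0.002, 0.232, 0, 0, 0, 0, 0.002, 0.232, 0, 0, 0, 0, 0.002, 0.232, 0, 0, 0],
)

```text
t: 20.8
tool_pos: [0.4635, -0.094, 0.1047]
tool_rot: [3.125, 0.318, 0.001]
contact_force: [-0.3, 0.0, -2.6]
opening: 0.0553
grip_force: 43.5
```

Emit:
apply_moves(
  rows=[0, 0, 0.001, 0, 0, 0, 0, 0, 0.002, 0, 0, 0, 0, 0, 0.002, 0, 0, 0],
)

```text
t: 21.1
tool_pos: [0.4637, -0.0941, 0.1046]
tool_rot: [3.125, 0.319, -0.0]
contact_force: [-4.2, 1.6, 8.1]
opening: 0.0552
grip_force: 44.8
```

Emit:
apply_moves(
  rows=[0, 0, 0, 0, 0, 0, 0, 0, 0, 0, 0, 0, 0, 0, 0, 0, 0, 0, 0, 0, 0, 0, 0, 0, 0, 0, 0, 0, 0, 0, 0, 0, 0, 0, 0, 0, 0, 0, 0, 0, 0, 0],
  grip=1,
)

```text
t: 21.8
tool_pos: [0.4631, -0.0939, 0.1028]
tool_rot: [-3.125, -0.318, 0.0]
contact_force: [0.4, 0.4, 0.4]
opening: 0.0857
grip_force: 0.0
```

Emit:
apply_moves(
  rows=[0, 0, -0.03, 0, 0, 0, 0, 0, -0.1, 0, 0, 0, 0, 0, -0.18, 0, 0, 0, 0, 0, -0.25, 0, 0, 0, 0, 0, -0.31, 0, 0, 0, 0, 0, -0.31, 0, 0, 0, 0, 0, -0.31, 0, 0, 0],
)

```text
t: 22.5
tool_pos: [0.4635, -0.094, 0.2899]
tool_rot: [3.124, 0.318, 0.003]
contact_force: [-0.6, -1.0, -0.7]
opening: 0.0852
grip_force: 0.0
```

```bash
python3 -c "
from h import *
wrist('w9');go(.5975,.2945,.29,11.6)"
```

```text
tcp [ 0.4635 -0.094   0.2899] rot [3.124e+00 3.180e-01 3.000e-03] t 22.5
(241, 138, 71, 79) zt 0.060 rect [463.3 -93.8] [56.1 56.1] 11.6 circ [463.2 -93.6] 39.0
(65, 116, 73, 61) zt 0.049 rect [458.5  76.5] [44.1 45. ] 27.7 circ [459.   76.7] 23.0
(438, 0, 122, 146) zt 0.054 rect [ 598.6 -279.9] [51.4 99.8] 80.2 circ [ 597.9 -279.5] 54.5
row [ 0.3503 -0.5886 -0.0031] [-0.0003  0.0005  0.0004] t 22.55
```

Emit:
apply_moves(
  rows=[0.35, -0.588, -0.003, 0, 0, 0, 0.35, -0.588, -0.003, 0, 0, 0, 0.35, -0.588, -0.003, 0, 0, 0, 0.35, -0.588, -0.003, 0, 0, 0, 0.35, -0.588, -0.003, 0, 0, 0, 0.35, -0.588, -0.003, 0, 0, 0, 0.35, -0.588, -0.003, 0, 0, 0, 0.35, -0.588, -0.003, 0, 0, 0, 0.35, -0.588, -0.003, 0, 0, 0, 0.35, -0.588, -0.003, 0, 0, 0, 0.35, -0.588, -0.003, 0, 0, 0, 0.35, -0.588, -0.003, 0, 0, 0],
)

```text
t: 23.75
tool_pos: [0.5974, 0.2924, 0.29]
tool_rot: [3.125, 0.316, -0.002]
contact_force: [0.4, -0.3, -0.5]
opening: 0.0853
grip_force: 0.0
```

```bash
python3 -c "
from h import *
wrist('w10');go(.5975,.2945,.105,11.6)"
```

```text
tcp [0.5974 0.2924 0.29  ] rot [ 3.125e+00  3.160e-01 -2.000e-03] t 23.75
(424, 295, 42, 44) zt 0.049 rect [540.2 152.2] [241.2  12.8] 50.9 circ [542.9 150. ] 120.6
(427, 151, 73, 69) zt 0.011 rect [622.5  99.9] [72.3 73.4] 9.4 circ [622.8 100.3] 37.3
(239, 147, 71, 71) zt 0.062 rect [598.7 295.4] [61.8 62.9] 72.2 circ [598.7 295.6] 31.8
row [ 0.0009 -0.0035  0.309 ] [ 0.0002  0.0005 -0.0008] t 23.8
```

View pics/w10.png

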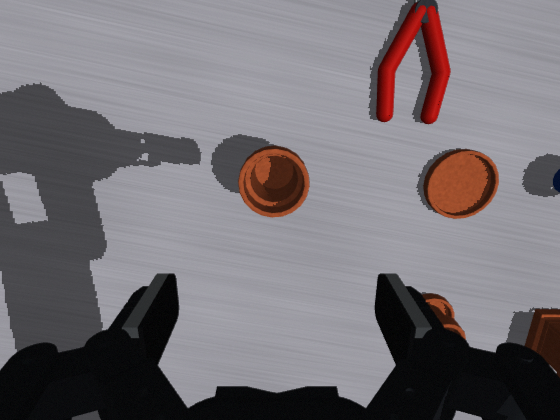

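The large pot is at (274,181) and its saucer at (461,184). The shear handles near (405,118) are clear of the finger path. I descend.

Emit:
apply_moves(
  rows=[0.003, -0.005, 0.1, 0, 0, 0, 0.003, -0.005, 0.18, 0, 0, 0, 0.003, -0.005, 0.25, 0, 0, 0, 0.003, -0.005, 0.29, 0, 0, 0, 0.003, -0.005, 0.309, 0, 0, 0, 0.003, -0.005, 0.309, 0, 0, 0, 0.003, -0.005, 0.309, 0, 0, 0, 0.003, -0.005, 0.309, 0, 0, 0],
)

```text
t: 24.6
tool_pos: [0.6006, 0.2977, 0.1085]
tool_rot: [-3.124, -0.318, -0.008]
contact_force: [-0.4, 0.5, -0.1]
opening: 0.0853
grip_force: 0.0
```

Emit:
apply_moves(
  rows=[0, 0, 0, 0, 0, 0, 0, 0, 0, 0, 0, 0, 0, 0, 0, 0, 0, 0, 0, 0, 0, 0, 0, 0, 0, 0, 0, 0, 0, 0, 0, 0, 0, 0, 0, 0, 0, 0, 0, 0, 0, 0, 0, 0, 0, 0, 0, 0],
  grip=0,
  grip_force=40,
)

```text
t: 25.4
tool_pos: [0.6001, 0.2976, 0.1077]
tool_rot: [-3.125, -0.318, -0.005]
contact_force: [-0.1, -1.0, 5.8]
opening: 0.0607
grip_force: 43.1
```

Emit:
apply_moves(
  rows=[0, 0, -0.03, 0, 0, 0, 0, 0, -0.08, 0, 0, 0, 0, 0, -0.13, 0, 0, 0, 0, 0, -0.18, 0, 0, 0, 0, 0, -0.2, 0, 0, 0, 0, 0, -0.2, 0, 0, 0, 0, 0, -0.2, 0, 0, 0],
)

```text
t: 26.1
tool_pos: [0.5983, 0.2971, 0.2241]
tool_rot: [3.125, 0.318, -0.003]
contact_force: [1.0, -0.4, -2.1]
opening: 0.0609
grip_force: 43.9
```

```bash
python3 -c "
from h import *
go(.6223,.1002,.226,11.6)"
```

```text
row [-0.027   0.3295 -0.0031] [0.0001 0.0011 0.0004] t 26.1
```

Emit:
apply_moves(
  rows=[-0.005, 0.05, -0.003, 0, 0, 0, -0.01, 0.11, -0.003, 0, 0, 0, -0.015, 0.17, -0.003, 0, 0, 0, -0.02, 0.24, -0.003, 0, 0, 0, -0.025, 0.3, -0.003, 0, 0, 0, -0.027, 0.3295, -0.003, 0, 0, 0, -0.027, 0.3295, -0.003, 0, 0, 0, -0.027, 0.3295, -0.003, 0, 0, 0, -0.027, 0.3295, -0.003, 0, 0, 0, -0.027, 0.3295, -0.003, 0, 0, 0],
)

```text
t: 27.1
tool_pos: [0.6226, 0.1017, 0.2268]
tool_rot: [-3.125, -0.321, 0.001]
contact_force: [-0.6, 0.0, -2.2]
opening: 0.0607
grip_force: 44.1
```

```bash
python3 -c "
from h import *
wrist('w11');go(.6223,.1002,.112,11.6)"
```

```text
tcp [0.6226 0.1017 0.2268] rot [-3.125e+00 -3.210e-01  1.000e-03] t 27.1
(407, 391, 38, 29) zt 0.060 rect [538.8 -16. ] [213.8  17.1] 34.4 circ [536.6 -12.8] 107.0
(200, 148, 157, 246) zt 0.181 rect [621.2 101.7] [64.2 60.9] 11.4 circ [621. 102.] 32.2
row [-0.0011  0.0022  0.1916] [-0.0001  0.0001  0.0014] t 27.15
```

View pics/w11.png

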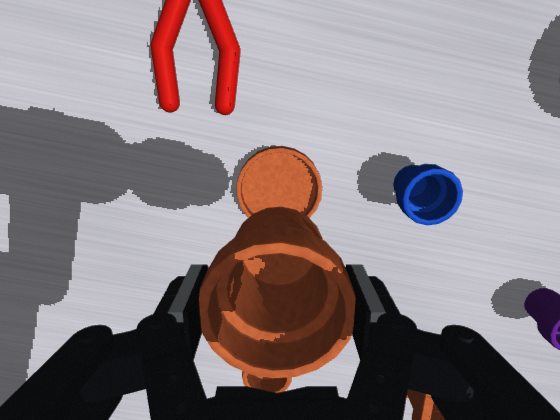

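The large pot is over its saucer at (279,185), and the blue pot (428,195) is clear. I lower it.

Emit:
apply_moves(
  rows=[0.001, 0.003, 0.06, 0, 0, 0, 0.001, 0.003, 0.11, 0, 0, 0, 0.001, 0.003, 0.145, 0, 0, 0, 0.001, 0.003, 0.165, 0, 0, 0, 0.001, 0.003, 0.18, 0, 0, 0, 0.001, 0.003, 0.187, 0, 0, 0, 0.001, 0.003, 0.19, 0, 0, 0, 0.001, 0.003, 0.191, 0, 0, 0, 0.001, 0.003, 0.192, 0, 0, 0, 0.001, 0.003, 0.192, 0, 0, 0, 0.001, 0.003, 0.192, 0, 0, 0],
)

```text
t: 28.25
tool_pos: [0.6241, 0.0988, 0.1124]
tool_rot: [3.125, 0.318, 0.001]
contact_force: [0.2, 0.3, -2.0]
opening: 0.0605
grip_force: 44.1
```

Emit:
apply_moves(
  rows=[-0.001, -0.001, 0.001, 0, 0, 0, -0.001, -0.001, 0.002, 0, 0, 0, -0.001, -0.001, 0.002, 0, 0, 0, -0.001, -0.001, 0.002, 0, 0, 0],
)

```text
t: 28.65
tool_pos: [0.6237, 0.0992, 0.1117]
tool_rot: [3.125, 0.318, 0.002]
contact_force: [-0.4, -0.7, 4.1]
opening: 0.0607
grip_force: 44.5
```

Contact with the saucer floor shows as +4 N, so I release and retreat.

Emit:
apply_moves(
  rows=[0, 0, 0, 0, 0, 0, 0, 0, 0, 0, 0, 0, 0, 0, 0, 0, 0, 0, 0, 0, 0, 0, 0, 0, 0, 0, 0, 0, 0, 0, 0, 0, 0, 0, 0, 0, 0, 0, 0, 0, 0, 0],
  grip=1,
)

```text
t: 29.35
tool_pos: [0.6231, 0.0993, 0.1107]
tool_rot: [-3.125, -0.318, -0.0]
contact_force: [-0.2, -1.1, 0.3]
opening: 0.0856
grip_force: 0.0
```

Emit:
apply_moves(
  rows=[0, 0, -0.03, 0, 0, 0, 0, 0, -0.1, 0, 0, 0, 0, 0, -0.18, 0, 0, 0, 0, 0, -0.25, 0, 0, 0, 0, 0, -0.31, 0, 0, 0, 0, 0, -0.31, 0, 0, 0, 0, 0, -0.31, 0, 0, 0],
)

```text
t: 30.05
tool_pos: [0.6236, 0.0993, 0.2996]
tool_rot: [3.125, 0.318, 0.007]
contact_force: [-0.4, 0.1, -0.4]
opening: 0.0855
grip_force: 0.0
```

```bash
python3 -c "
from h import *
wrist('w12');cv2.imwrite('pics/scene2.png',ctrl.get_image('scene')[0])"
```

```text
tcp [0.6236 0.0993 0.2996] rot [3.125 0.318 0.007] t 30.05
(246, 283, 46, 62) zt 0.049 rect [459.2  77. ] [46.5 43.1] 11.4 circ [459.   77.7] 23.4
(243, 138, 71, 83) zt 0.065 rect [622.9  98.1] [63.1 61.9] 38.4 circ [622.6  98.3] 31.9
```

View pics/scene2.png

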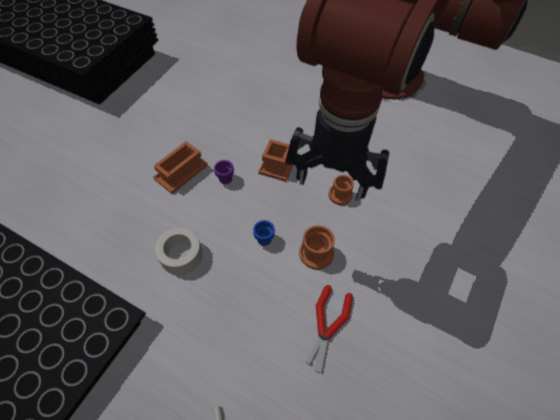

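All four pots stand upright in their saucers: long (181,165), square (277,160), small (342,190) and large (318,247). The tape and shears haven't moved.

```bash
python3 -c "
from station import ctrl
print(ctrl.finish_job())"
```

```text
the job is handed in; nothing more can be done
None
```

All four pots stand upright in their own saucers, each within about 3 mm of centre by my measurements; the tape and shears were left in place, and the job was handed in at about 30 s of the 104 s (no verdict was returned).

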